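Level the telescoping rod rest

TASK

A glass rod is about to be laid across the two V forks on the blue rod stand, so bring the telescoping post (the one with the black grip) up to the height of the fork on the other post. Lift it off its seat and twist it out of its lock counter-clockwise, draw it up to the notch that brings its fork nearest to level with the other fork, twist it back and set it down into that notch's seat so it holds by itself. Work by feel and gently: never force it in its slot or let it fall, and leave the other post and the things lying around where they are.

Things in the scene. Friction and masses are not known exactly. Their poses are not given: they have to be found in the camera images.
- rest_base: Stand fixed to the bench: blue plate 60 x 270 x 14 mm with two posts. Origin at bench level under the telescoping post's axis; z up, +y runs along the plate to the other post, 180 mm off. Carries the aluminium outer tube, 38 mm across, with a ladder slot in both sides and a dark cap whose top is 130 mm over the bench. The tube is clamped at no exact angle, up to 0.39 rad either way.
- mast: Sliding inner section, steel, 20 mm thick, about 0.3 kg, about 1 mm of play all round. Origin: centre of its foot, z up. A brass cross key along its x axis (4.5 mm wide, 5 mm high, 22 mm over the origin) rides in the slots. Seated, the origin is 22, 40, 58 or 76 mm over the bench (notches 18 mm apart); it starts in the lowest, x axis within 0.02 rad of the stand's.
- slot_top (a point): Centre of the cap's top. The slots: an upright channel, 1 to 2 mm wider than the key, with notches on its clockwise side. A notch's passage is 8 mm high behind a lip; past the lip the seat is 4.5 mm deeper. Lift a seated key 4.5 to 7.5 mm (6.5 is mid-passage) to twist it. Counter-clockwise from the start to the channel's far wall, a hard stop, is 0.6 to 1.42 rad; 0.04 rad short of it the key runs free.
- mast_grip (a point): Centre of the black grip, 139 mm over the inner section's origin, on its axis, axes as the section's. The grip is 30 mm between its two flat faces (across x: pinch these), 40 mm along y, 26 mm high. Below it the bare shaft leaves 18 mm to the tube's cap in the lowest notch. From the channel's far wall, twisting back 0.65 to 1.35 rad clockwise puts the key over the seat; 1.43 is the end stop.
- mast_v (a point): Vertex of the small steel V fork on top of the inner section, 163 mm over the section's origin, on its axis. The fork (25 mm wide, 5 mm thick, arms 10 mm above the vertex) swivels freely on the section, so its own direction does not matter.
- ref_v (a point): Vertex of the V fork on the other post, whose height is already set and must stay: 13 to 58 mm higher than the telescoping fork starts. The right notch leaves the two vertices at most 9 mm apart in height.
- glass_rod_violet: Violet glass rod, 308 mm long, 8 mm thick, lying on the bench beside the stand (bystander).
- tweezers: Steel tweezers, 125 mm, lying on the bench near the stand (bystander).
- frit_jar_3: Small jar with a white screw lid, 45 mm across, 51 mm high (bystander).
Not all that is in view belongs to the job. Several things have the shape of the mast; the one meant has the colours described above.

How it is judged:
By the outcome, as a careful person would: the job done as asked, in the order asked, and still so for the second after the job is handed in, with the robot touching nothing.
It also fails if it takes over 67 s, if anything falls off the work surface, if the arm or the gripper's body presses on something with over 40 N, if the wrist force passes 120 N, or if a joint passes its speed limit or range.

ROBOT

A 6-joint arm with a two-finger parallel gripper is mounted at the origin on a cart in front of the work surface, level with it; the furniture and walls round the work are solid. World frame = base frame: x ahead of the robot, y to its left, z up, the work surface at z = 0. Lengths are in m, angles in rad, forces in N, time in s.
With the tool pointing down it reaches from about 0.325 to 0.9 m from the base axis. Payload 6.1 kg.
Tool frame: the origin (TCP) lies at the very end of the fingers, on their centre line; the grasp point (between the pads) lies 19 mm behind it (grip_depth is the distance from the TCP to the grasp point, in m); z points along the fingers, y is the line along which they close (so a half turn about z gives the same grasp; the last joint's range is limited). The gripper opens to 87 mm and grips with 3 to 60 N. Pads are 19 mm wide; open, the fingers measure 117 mm over their backs; the gripper's body (75 mm by 190 mm) begins 51 mm behind the grasp point.
Start: joints at [1.087, 0.22, 1.526, -0, 1.395, -0.126], TCP at [0.219, 0.585, 0.223] pointing down, gripper open.
Joint ranges: [-2.98, 2.98], [-0.91, 2.08], [0.09, 2.57], [-1.24, 4.39], [0.2, 2.65], [-2.68, 2.68]. Speed limits (rad/s): [2.57, 2.57, 3.01, 3.14, 3.14, 3.14].

INTERFACE

Orientations are given as a 3x3 rotation matrix whose columns are the frame's x, y, z axes.
In Python, from workcell import state, capture, sign_off, regions_of, grip_depth gives the robot as it stands.
- The arm moves only by the shell command python3 -m creep 'ROWS' [FORCE]. ROWS is JSON, a list of rows, each a list of 7 numbers: the closure, from -1 (fully open) to 1 (shut), then the shift along the world's x, y, z in mm, then the turn, a rotation vector about the world's x, y, z in degrees. A call has 1 to 10 rows; each row is the pose to reach, as a shift and turn from the pose commanded when the call began; what a row does not reach only later rows make up. A row lasts 1/8 s, in which the tool goes at most 62.5 mm and 10.7 degrees, less where a joint would pass 70% of its speed; a pose out of reach is approached as far as the arm can. A call with a gripper value outside its range is refused whole. The fingers move at their own pace and stop on an object; FORCE is the grip in N (left out, the last holds). Time passes only in rows, so rows that repeat a pose let the fingers close. It gives the time, the measured TCP pose, the force, the opening and the grip force at its end, in the units of the state.
- state(): the state, without advancing time (a new reading comes with each control period).
- capture(name): name is "scene" or "side" or "wrist"; returns a dict with "pixels" (400x640x3 uint8, blue, green, red), "range_z" (400x640 float32, m along the optical axis (not along the pixel's ray), 0 where there is no reading), "fx", "fy", "cx", "cy" (pixels), "dist" ([k1, k2, p1, p2, k3] as OpenCV has them; the pictures are not rectified), "world_to_cam" (4x4, takes a point from world to camera coordinates). Camera axes: x right, y up, looking along -z (the intrinsics and any distortion apply to the point x, -y, -z); pixel columns grow to the right and rows downward; lengths in m; the calibration is good to about 2 mm. A picture is of the moment at which its call begins.
- sign_off(): hands the job in; it is judged then, once.
Trained networks look in the newest picture that a camera, given by its name, has taken for a name from the list of things; names that differ only in an ending like _2 or _b are one class to them, and where a whole thing is asked for, a point or a joint stands for the part that bears it (a point fixed in the world has none). Each returns a list of dicts, best first, with "p" (0 to 1); they miss things now and then, are a little off and sometimes report something else, mostly with a low value. They report only what shows in the picture. A call takes as long as a camera call. They do not tell look-alikes from the thing itself.
- regions_of(camera, target): "pixels" (400x640 bool, what is visible of it) and "bbox" ([centre column, centre row, width, height] in pixels, round what is visible of it).
The state is a dict: "time_s": time; "qpos": joint angles; "joint_velocities": joint speeds; "joint_torque": joint torques, N m; "ee_pos": TCP position; "tcp_rot": TCP orientation; "force": force on the tool from outside, world axes, zero at the start; "torque": the same for the moment, N m; "finger_gap": opening from 0.0 (shut) to 1.0 (fully open); "finger_force": force on a finger pad.
Only numpy, scipy, OpenCV 4.12 (cv2) and the standard library are available. Lean on these libraries where they do the work, as an engineer would, in place of code of your own. Each camera call takes 0.05 s, during which the arm holds its last target. There are 200 camera calls.

## Working session

There is one attempt and no reset: what is moved stays moved. The work goes in short steps, Python scripts to look and compute and a shell command to move; the robot and the scene stay as the last step left them, time stands still between calls to the robot, and variables do not carry over. Pictures are saved under pics/ and viewed, at most 10 in all, crops included, and the job is handed in when it is done.

```bash
mkdir -p pics; cat > h.py <<'E'
import numpy as np, cv2
from workcell import state, capture, sign_off, regions_of, grip_depth
def pts(c, mask=None):
    v,u=np.nonzero((c["range_z"]>0) if mask is None else (mask&(c["range_z"]>0)))
    K=np.array([[c["fx"],0,c["cx"]],[0,c["fy"],c["cy"]],[0,0,1.]])
    n=cv2.undistortPoints(np.c_[u,v].astype(float)[:,None],K,np.array(c["dist"],float))[:,0]
    d=c["range_z"][v,u]
    P=np.c_[n[:,0]*d,-n[:,1]*d,-d,np.ones(len(d))]
    return (P@np.linalg.inv(c["world_to_cam"]).T)[:,:3],u,v
E
python3 - <<'E'
from h import *
ims=[]
for n in ["scene","side"]:
    c=capture(n); cv2.imwrite(f"pics/{n}0.png",c["pixels"])
    for t in ["mast","rest_base","mast_grip","mast_v","ref_v"]:
        for r in regions_of(n,t)[:4]:
            P,_,_=pts(c,r["pixels"])
            print(n,t,round(r["p"],2),np.round(r["bbox"]),np.round(np.median(P,0),3) if len(P) else None, np.round(P.max(0),3) if len(P) else None)
s=state();print(s["time_s"],s["ee_pos"],s["tcp_rot"],s["force"],grip_depth)
E
```

```text
scene mast 0.96 [282. 194.  19.  34.] [ 0.582 -0.045  0.166] [ 1.043 -0.031  0.196]
scene mast 0.9 [348. 278.  30.  98.] [0.414 0.045 0.108] [0.535 0.061 0.173]
scene mast 0.88 [364. 253.  27.  91.] [ 0.421 -0.042  0.119] [ 0.553 -0.029  0.173]
scene mast 0.65 [385. 228.  20.  83.] [ 0.421 -0.138  0.109] [ 0.879 -0.055  0.173]
scene rest_base 0.73 [285. 213.  21.  80.] [ 0.582 -0.045  0.166] [ 0.771 -0.031  0.196]
scene rest_base 0.59 [262. 274.  86. 146.] [0.561 0.096 0.031] [0.845 0.171 0.222]
scene mast_grip 0.97 [283. 216.  24.  78.] [ 0.582 -0.045  0.167] [ 1.043 -0.031  0.196]
scene mast_grip 0.78 [365. 250.  25.  89.] [ 0.422 -0.042  0.117] [0.55  0.027 0.173]
scene mast_grip 0.75 [387. 230.  24.  83.] [ 0.421 -0.138  0.111] [ 0.886 -0.051  0.172]
scene mast_grip 0.64 [352. 277.  30.  99.] [0.415 0.045 0.101] [0.541 0.061 0.173]
scene mast_v 0.96 [282. 194.  19.  34.] [ 0.582 -0.045  0.166] [ 1.043 -0.031  0.196]
scene mast_v 0.9 [348. 278.  30.  98.] [0.414 0.045 0.108] [0.535 0.061 0.173]
scene mast_v 0.88 [364. 253.  27.  91.] [ 0.421 -0.042  0.119] [ 0.553 -0.029  0.173]
s
[... 838 characters left out ...]
6. 215.  20.  64.] [ 0.43  -0.06   0.132] [0.449 0.225 0.171]
side mast_v 0.77 [269. 193.  16.  65.] [0.426 0.029 0.142] [0.441 0.235 0.172]
side mast_v 0.71 [257. 237.  24.  67.] [ 0.428 -0.156  0.113] [0.449 0.1   0.17 ]
side mast_v 0.6 [339. 203.  13.  60.] [ 0.588 -0.065  0.164] [0.615 0.292 0.195]
side mast_v 0.6 [265. 216.  19.  63.] [ 0.43  -0.06   0.131] [0.449 0.225 0.171]
side ref_v 0.51 [328. 154.  10.  44.] [0.56  0.115 0.165] [0.572 0.436 0.221]
0.6 [0.21887777 0.58541586 0.22255612] [[-9.36666947e-01  3.50221403e-01 -8.19137471e-06]
 [ 3.50221402e-01  9.36666946e-01  3.78526326e-05]
 [ 2.09293920e-05  3.25865151e-05 -9.99999999e-01]] [-0.52535088 -0.5822281   0.67950356] 0.0187
```

View pics/scene0.png

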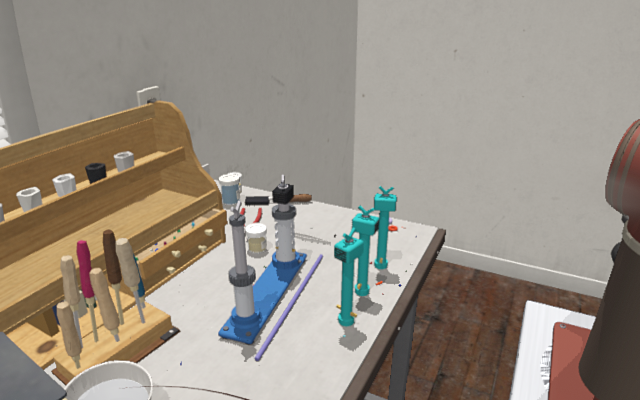

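View pics/side0.png

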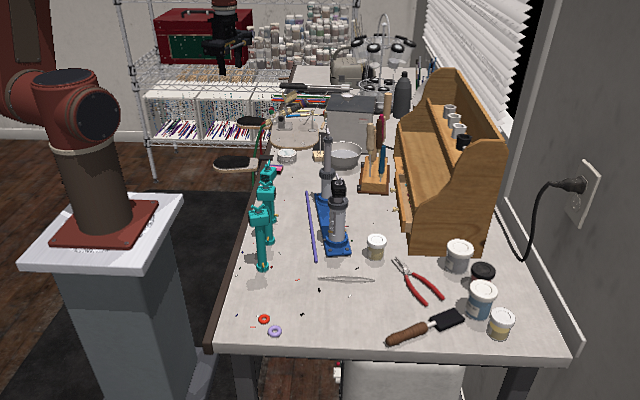

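Candidates: black-grip mast on the blue stand at scene (283,194) / side (338,190). The look-alikes are three teal posts at scene (348,245), (366,222) and (385,200). The fixed reference post is at scene (238,215). By the description I choose the black one, and I'll check it in a close crop.

```bash
python3 - <<'E'
from h import *
c=capture("scene"); im=c["pixels"]
cv2.imwrite("pics/crop1.png",cv2.resize(im[165:345,205:425],None,fx=3.2,fy=3.2,interpolation=cv2.INTER_CUBIC))
for n in ["scene","side"]:
    c=capture(n); P,u,v=pts(c); col=c["pixels"][v,u].astype(int)
    near=(np.abs(P[:,0]-.575)<.07)
    a=near&(np.abs(P[:,1]+.055)<.05)
    g=a&(col.max(1)<70)&(P[:,2]>.14)
    print(n,"grip",g.sum(),P[g].mean(0).round(4),P[g].min(0).round(4),P[g].max(0).round(4))
    f=a&(P[:,2]>.178); print("fork",f.sum(),P[f].mean(0).round(4),P[f].max(0).round(4))
    b=near&(np.abs(P[:,1]-.13)<.05)
    for lo,hi in [(.02,.09),(.115,.2),(.2,.3)]:
        f=b&(P[:,2]>lo)&(P[:,2]<hi);print("ref",lo,f.sum(),P[f].mean(0).round(4),P[f].max(0).round(4))
    bl=(col[:,0]>120)&(col[:,2]<70)&(P[:,2]<.03)&(P[:,2]>.01)&(np.abs(P[:,0]-.57)<.12)&(np.abs(P[:,1]-.04)<.2)
    q=P[bl,:2].astype(np.float32);print("plate",bl.sum(),cv2.minAreaRect(q))
E
```

```text
scene grip 299 [ 0.5809 -0.0427  0.1661] [ 0.5702 -0.0724  0.1516] [ 0.5989 -0.0317  0.1764]
fork 55 [ 0.5863 -0.0528  0.1857] [ 0.594  -0.0421  0.1955]
ref 0.02 907 [0.5517 0.132  0.0484] [0.5826 0.1484 0.0897]
ref 0.115 605 [0.5545 0.1281 0.1594] [0.5676 0.1349 0.1999]
ref 0.2 186 [0.5571 0.1243 0.2085] [0.5696 0.1369 0.2232]
plate 1055 ((0.5699615478515625, 0.03750813007354736), (0.056349076330661774, 0.26321110129356384), 8.892168045043945)
side grip 221 [ 0.5895 -0.0684  0.1665] [ 0.5737 -0.0791  0.149 ] [ 0.6054 -0.0397  0.189 ]
fork 42 [ 0.5891 -0.0566  0.1867] [ 0.5975 -0.0455  0.1957]
ref 0.02 246 [0.557  0.1093 0.0512] [0.5771 0.1352 0.0897]
ref 0.115 227 [0.5605 0.1154 0.1609] [0.5719 0.1345 0.2   ]
ref 0.2 44 [0.5609 0.1194 0.2081] [0.5694 0.1334 0.2218]
plate 449 ((0.5780619978904724, 0.014186136424541473), (0.05672444775700569, 0.23633135855197906), 9.469609260559082)
```

View pics/crop1.png

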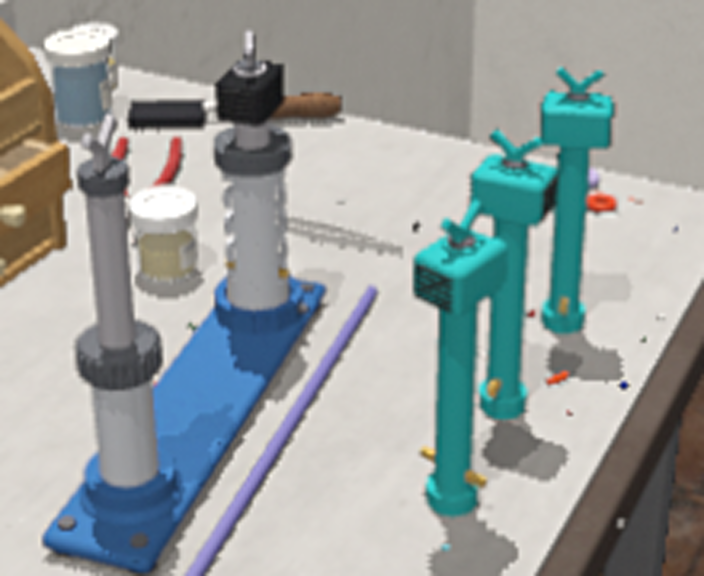

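The crop confirms it: the black grip on the brass-keyed steel section at crop (250,90) sits on the blue stand, and the teal posts are decoys. I'll move above it now.

```bash
python3 -m creep '[[-1,0,0,60,0,0,0],[-1,30,-50,100,0,0,-10],[-1,60,-100,137,0,0,-20],[-1,91,-153,137,0,0,-30],[-1,122,-206,137,0,0,-40],[-1,153,-259,137,0,0,-50],[-1,184,-312,137,0,0,-60],[-1,215,-365,137,0,0,-60],[-1,246,-418,137,0,0,-60],[-1,277,-471,137,0,0,-60]]'; python3 -m creep '[[-1,30,-53,0,0,0,0],[-1,60,-106,0,0,0,0],[-1,91,-140,0,0,0,0],[-1,91,-140,0,0,0,0],[-1,91,-140,0,0,0,0]]'
cat > m.py <<'E'
from h import *
import sys
c=capture("wrist"); cv2.imwrite(f"pics/{sys.argv[1]}.png",c["pixels"])
s=state(); print(s["time_s"],s["ee_pos"].round(4),s["tcp_rot"][:,1].round(3),s["qpos"].round(2),s["force"].round(1))
P,u,v=pts(c); col=c["pixels"][v,u].astype(int)
for nm,x,y,lo in [("mast",.588,-.054,.12),("ref",.558,.124,.12)]:
    k=(np.hypot(P[:,0]-x,P[:,1]-y)<.035)&(P[:,2]>lo)&(P[:,2]<.3)
    if k.sum()<20: print(nm,"none"); continue
    Q=P[k]; h,e=np.histogram(Q[:,2],bins=np.arange(.12,.3,.003)); 
    print(nm,k.sum(),Q[:,2].max().round(4),np.sort(Q[:,2])[-30:-1:7].round(4),[(round(a*1000),int(b)) for a,b in zip(e,h) if b])
    t=Q[Q[:,2]>Q[:,2].max()-.008]; print(" top xy",t.mean(0).round(4), cv2.minAreaRect(t[:,:2].astype(np.float32)))
E
python3 m.py w1
```

```text
time_s: 2.0
ee_pos: [0.494, 0.1169, 0.3599]
tcp_rot: [[-0.165, 0.986, 0.001], [0.986, 0.165, 0.0], [0.0, 0.001, -1.0]]
force: [0.7, 0.8, -1.1]
finger_gap: 0.997
finger_force: 0.0
time_s: 2.62
ee_pos: [0.584, -0.0209, 0.3593]
tcp_rot: [[-0.165, 0.986, -0.001], [0.986, 0.165, 0.001], [0.001, -0.001, -1.0]]
force: [-0.8, -0.3, 0.2]
finger_gap: 0.999
finger_force: 0.0
2.675 [ 0.5839 -0.0203  0.3597] [ 0.986  0.166 -0.   ] [-0.17  0.07  1.44  0.    1.63 -0.34] [-0.2  0.4  0.3]
mast 1605 0.1962 [0.1942 0.1947 0.1949 0.1953 0.1961] [(120, 15), (123, 17), (126, 21), (129, 289), (132, 86), (150, 1), (153, 22), (156, 10), (159, 19), (162, 21), (165, 21), (168, 32), (171, 204), (174, 578), (177, 82), (180, 42), (183, 8), (186, 29), (189, 42), (192, 52), (195, 14)]
 top xy [ 0.5894 -0.0575  0.1924] ((0.5890511870384216, -0.05717721953988075), (0.005216607823967934, 0.027688145637512207), 30.128555297851562)
ref 930 0.2235 [0.2215 0.2218 0.2224 0.2227 0.2234] [(120, 8), (123, 9), (126, 6), (129, 10), (132, 10), (135, 7), (138, 13), (141, 8), (144, 9), (147, 10), (150, 13), (153, 9), (156, 13), (159, 9), (162, 10), (165, 14), (168, 11), (171, 11), (174, 6), (177, 5), (192, 15), (195, 19), (198, 135), (201, 357), (210, 7), (213, 58), (216, 71), (219, 59), (222, 18)]
 top xy [0.5601 0.118  0.2191] ((0.5599775910377502, 0.11844955384731293), (0.004785900469869375, 0.0218344796448946), 9.475214958190918)
```

View pics/w1.png

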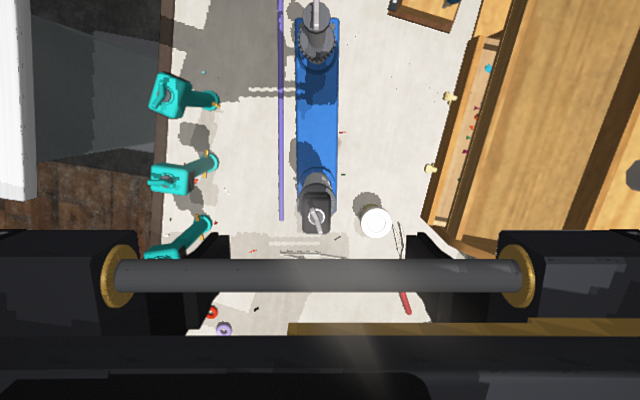

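The wrist view shows the black grip at (316,212) and the reference fork at (317,15). The height difference is about 27 mm, midway between notches 18 and 36. I'll measure it precisely from matched close views.

```bash
python3 - <<'E'
from h import *
c=capture("wrist"); M=np.linalg.inv(c["world_to_cam"]); print(M[:3,3].round(4),-M[:3,2].round(3),c["fx"],c["cx"],c["cy"])
s=state(); print(s["ee_pos"].round(4))
E
python3 -m creep '[[-1,0,0,-40,0,0,0],[-1,0,0,-80,0,0,0],[-1,0,0,-80,0,0,0],[-1,0,0,-80,0,0,0],[-1,0,0,-80,0,0,0]]'; python3 m.py w2
```

```text
[0.5731 0.0459 0.5231] [ 0.042 -0.245 -0.969] 348.8083863004835 317.3947051830052 202.17199185133046
[ 0.5838 -0.0201  0.3599]
time_s: 3.35
ee_pos: [0.5854, -0.0211, 0.2823]
tcp_rot: [[-0.166, 0.986, 0.004], [0.986, 0.166, -0.001], [-0.001, 0.004, -1.0]]
force: [0.9, -0.3, -0.3]
finger_gap: 1.0
finger_force: 0.0
3.4 [ 0.5853 -0.0211  0.282 ] [0.986 0.165 0.004] [-0.17  0.09  1.56  0.    1.49 -0.34] [-0.4  0.2 -0.5]
mast 2384 0.1964 [0.1938 0.1943 0.1947 0.1953 0.1962] [(120, 32), (123, 31), (126, 31), (129, 495), (132, 114), (153, 27), (156, 35), (159, 26), (162, 45), (165, 31), (168, 45), (171, 240), (174, 851), (177, 124), (180, 73), (183, 13), (186, 47), (189, 62), (192, 52), (195, 10)]
 top xy [ 0.5874 -0.0537  0.1919] ((0.5880905985832214, -0.05544532835483551), (0.004975681658834219, 0.0237673819065094), 29.642053604125977)
ref 588 0.2029 [0.2014 0.2017 0.202  0.2022 0.2025] [(120, 16), (123, 16), (126, 16), (129, 23), (132, 12), (135, 22), (138, 22), (141, 16), (144, 22), (147, 17), (150, 25), (153, 24), (156, 24), (159, 26), (162, 25), (165, 25), (168, 25), (171, 29), (174, 27), (177, 22), (180, 9), (189, 2), (192, 27), (195, 26), (198, 45), (201, 45)]
 top xy [0.561  0.1111 0.1996] ((0.5611702799797058, 0.11132568120956421), (0.015319175086915493, 0.003619164926931262), 9.579874992370605)
```

```bash
python3 -m creep '[[-1,0,0,27,0,0,0],[-1,-10,59,27,0,0,0],[-1,-20,118,27,0,0,0],[-1,-29,177,27,0,0,0],[-1,-29,177,27,0,0,0],[-1,-29,177,27,0,0,0],[-1,-29,177,27,0,0,0]]'; python3 m.py w3; python3 - <<'E'
import cv2,numpy as np
a=cv2.imread("pics/w2.png");b=cv2.imread("pics/w3.png")
f=lambda i:cv2.resize(i[150:290,250:390],None,fx=2.8,fy=2.8,interpolation=cv2.INTER_CUBIC)
cv2.imwrite("pics/cmp.png",np.hstack([f(a),f(b)]))
E
```

```text
time_s: 4.28
ee_pos: [0.5558, 0.1544, 0.3069]
tcp_rot: [[-0.163, 0.987, 0.001], [0.987, 0.163, -0.0], [-0.0, 0.001, -1.0]]
force: [0.5, 0.7, -0.5]
finger_gap: 1.0
finger_force: 0.0
4.325 [0.5558 0.1543 0.3068] [0.987 0.163 0.   ] [ 0.13  0.06  1.54 -0.    1.53 -0.03] [-0.7  0.3 -0.2]
mast none
ref 1051 0.223 [0.2212 0.2216 0.2221 0.2224 0.223 ] [(120, 15), (123, 13), (126, 9), (129, 15), (132, 11), (135, 15), (138, 14), (141, 11), (144, 18), (147, 15), (150, 13), (153, 16), (156, 16), (159, 21), (162, 11), (165, 19), (168, 20), (171, 14), (174, 24), (177, 15), (180, 14), (183, 3), (192, 26), (195, 28), (198, 76), (201, 421), (213, 39), (216, 56), (219, 66), (222, 17)]
 top xy [0.5591 0.1244 0.2192] ((0.5588204264640808, 0.12431874126195908), (0.00453882897272706, 0.02354293502867222), 9.418848037719727)
```

View pics/cmp.png

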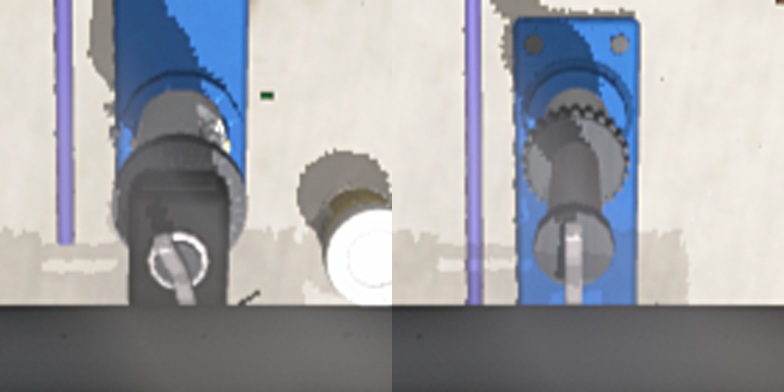

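```bash
cat > v.py <<'E'
from h import *
import sys
from scipy.optimize import least_squares
x,y,lo,hi,ang=map(float,sys.argv[1:6])  # zone and fork direction
A=[];G=[]
for i in range(5):
    c=capture("wrist"); P,u,v=pts(c)
    k=np.hypot(P[:,0]-x,P[:,1]-y)<.02
    A.append(P[k&(P[:,2]>lo)&(P[:,2]<hi)]); G.append(P[k&(P[:,2]>lo-.03)&(P[:,2]<lo)])
A=np.vstack(A);G=np.vstack(G)
xy=A[:,:2]-A[:,:2].mean(0); d=np.linalg.svd(xy,full_matrices=False)[2][0]
t=xy@d; w=xy@np.array([-d[1],d[0]])
f=lambda p:p[0]+p[2]*np.abs(t-p[1])-A[:,2]
for kfix in (None,.8):
    g=f if kfix is None else (lambda p:f([p[0],p[1],kfix]))
    r=least_squares(g,[A[:,2].min(),0,.8][:3 if kfix is None else 2],loss="soft_l1",f_scale=.001)
    print("V",r.x.round(4),"rms",np.sqrt(np.mean(g(r.x)**2)).round(4))
print("n",len(A),"dir",d.round(3),"mean",A.mean(0).round(4),"pct z",np.percentile(A[:,2],[5,50,90,95,99,100]).round(4),"t",np.percentile(t,[1,99]).round(4),"flat med",np.median(G[:,2]).round(4))
b=np.linspace(-.014,.014,11)
print([(round(1e3*(b[i]+b[i+1])/2,1),round(1e3*np.median(A[m,2]),1),int(m.sum())) for i in range(10) for m in [(t>b[i])&(t<=b[i+1])] if m.any()])
print(state()["time_s"],state()["ee_pos"].round(4))
E
python3 -m creep '[[-1,0,2,40,0,0,0],[-1,0,2,80,0,0,0],[-1,0,2,80,0,0,0],[-1,0,2,80,0,0,0],[-1,0,2,80,0,0,0],[-1,0,2,80,0,0,0]]'; python3 v.py .559 .122 .2075 .24 0
python3 -m creep '[[-1,10,-59,0,0,0,0],[-1,20,-118,-10,0,0,0],[-1,29,-177,-27,0,0,0],[-1,29,-177,-27,0,0,0],[-1,29,-177,-27,0,0,0],[-1,29,-177,-27,0,0,0],[-1,29,-177,-27,0,0,0]]'; python3 v.py .588 -.0555 .181 .21 0
```

```text
time_s: 5.08
ee_pos: [0.5549, 0.1576, 0.3852]
tcp_rot: [[-0.165, 0.986, -0.002], [0.986, 0.165, -0.0], [0.0, -0.002, -1.0]]
force: [-0.7, 0.6, 0.4]
finger_gap: 0.996
finger_force: 0.0
V [ 2.145e-01 -2.000e-04  6.445e-01] rms 0.0015
V [ 2.136e-01 -2.000e-04] rms 0.0017
n 685 dir [ 0.163 -0.987] mean [0.5595 0.1215 0.219 ] pct z [0.214  0.2196 0.2223 0.2228 0.2237 0.2245] t [-0.0141  0.0136] flat med 0.2017
[(np.float64(-12.6), np.float64(221.1), 88), (np.float64(-9.8), np.float64(222.2), 54), (np.float64(-7.0), np.float64(219.6), 53), (np.float64(-4.2), np.float64(217.4), 54), (np.float64(-1.4), np.float64(214.8), 46), (np.float64(1.4), np.float64(214.9), 82), (np.float64(4.2), np.float64(217.4), 85), (np.float64(7.0), np.float64(219.7), 87), (np.float64(9.8), np.float64(222.0), 81), (np.float64(12.6), np.float64(221.3), 45)]
5.325 [0.5552 0.1579 0.3863]
time_s: 6.2
ee_pos: [0.5845, -0.0178, 0.3603]
tcp_rot: [[-0.167, 0.986, 0.001], [0.986, 0.167, -0.0], [-0.0, 0.001, -1.0]]
force: [-0.1, -0.2, -0.1]
finger_gap: 1.001
finger_force: 0.0
V [ 1.865e-01 -1.000e-04  6.815e-01] rms 0.0024
V [ 1.858e-01 -1.000e-04] rms 0.0024
n 778 dir [ 0.484 -0.875] mean [ 0.5895 -0.0576  0.1905] pct z [0.1816 0.1912 0.1948 0.1952 0.1959 0.1965] t [-0.0138  0.0134] flat med 0.175
[(np.float64(-12.6), np.float64(193.6), 86), (np.float64(-9.8), np.float64(194.3), 69), (np.float64(-7.0), np.float64(192.0), 56), (np.float64(-4.2), np.float64(189.5), 71), (np.float64(-1.4), np.float64(187.1), 77), (np.float64(1.4), np.float64(186.9), 93), (np.float64(4.2), np.float64(189.4), 95), (np.float64(7.0), np.float64(192.0), 91), (np.float64(9.8), np.float64(193.8), 85), (np.float64(12.6), np.float64(194.0), 48)]
6.45 [ 0.5843 -0.0187  0.3597]
```

The per-bin fork profiles agree on a difference of about 27.8 mm. That makes the +36 mm notch (third, origin 58 mm) nearest: 8 mm off, against 10 mm for the +18 notch. Next is a clearance check, then the descent.

```bash
python3 - <<'E'
from h import *
for n in ["scene","side"]:
    P,_,_=pts(capture(n)); r=np.hypot(P[:,0]-.5885,P[:,1]+.056)
    k=(P[:,2]>.18)&(r>.03)&(r<.16)&(P[:,2]<.32); print(n,k.sum(),P[k].mean(0).round(3) if k.any() else "", r[k].min().round(3) if k.any() else "")
E
python3 -m creep '[[-1,4,-20,-40,0,0,0],[-1,4,-38,-80,0,0,0],[-1,4,-38,-120,0,0,0],[-1,4,-38,-150,0,0,0],[-1,4,-38,-150,0,0,0],[-1,4,-38,-150,0,0,0]]'
```

```text
scene 0  
side 0  
time_s: 7.3
ee_pos: [0.5891, -0.0573, 0.2111]
tcp_rot: [[-0.165, 0.986, 0.002], [0.986, 0.165, -0.0], [-0.001, 0.002, -1.0]]
force: [0.2, 0.7, -0.3]
finger_gap: 1.003
finger_force: 0.0
```

```bash
python3 -m creep '[[-1,0,1,-25,0,0,0],[-1,0,1,-50,0,0,0],[-1,0,1,-66,0,0,0],[-1,0,1,-66,0,0,0],[-1,0,1,-66,0,0,0]]' ; python3 -m creep '[[0,0,0,0,0,0,0],[0.1,0,0,0,0,0,0],[0.2,0,0,0,0,0,0],[0.25,0,0,0,0,0,0],[0.3,0,0,0,0,0,0],[0.35,0,0,0,0,0,0],[0.4,0,0,0,0,0,0]]' 15; python3 -c "
from h import *
s=state();print(s['force'].round(1),s['torque'].round(2),s['finger_gap'],s['finger_force'])"
```

```text
time_s: 7.92
ee_pos: [0.5893, -0.0564, 0.1451]
tcp_rot: [[-0.165, 0.986, 0.002], [0.986, 0.165, -0.0], [-0.001, 0.002, -1.0]]
force: [0.7, -0.1, 1.0]
finger_gap: 1.001
finger_force: 0.0
time_s: 8.8
ee_pos: [0.5883, -0.0562, 0.1435]
tcp_rot: [[-0.165, 0.986, -0.0], [0.986, 0.165, 0.0], [0.0, -0.0, -1.0]]
force: [0.3, -0.3, -0.8]
finger_gap: 0.344
finger_force: 14.9
[ 0.3 -0.3 -0.8] [-0.09  0.02 -0.02] 0.3437107117140137 14.896671725437045
```

```bash
python3 -m creep '[[0.6,0,0,0,0,0,0],[0.6,0,0,2,0,0,0],[0.6,0,0,4,0,0,0],[0.6,0,0,6,0,0,0],[0.6,0,0,6.3,0,0,0],[0.6,0,0,6.3,0,0,0],[0.6,0,0,6.3,0,0,0]]' 25; cat > f.py <<'E'
from h import *
s=state();R=s['tcp_rot'];print("z",s['ee_pos'].round(4),"yaw",np.degrees(np.arctan2(R[1,1],R[0,1])).round(2),s['force'].round(1),s['torque'].round(2),"gap",round(float(s['finger_gap']),3))
E
python3 f.py
```

```text
time_s: 9.68
ee_pos: [0.5882, -0.0562, 0.1498]
tcp_rot: [[-0.165, 0.986, -0.0], [0.986, 0.165, 0.0], [0.0, -0.0, -1.0]]
force: [0.5, 0.5, -3.0]
finger_gap: 0.344
finger_force: 24.9
z [ 0.5882 -0.0562  0.1498] yaw 9.5 [ 0.5  0.5 -3. ] [-0.05  0.05 -0.02] gap 0.344
```

```bash
python3 -m creep '[[0.6,0,0,0,0,0,2],[0.6,0,0,0,0,0,5],[0.6,0,0,0,0,0,8],[0.6,0,0,0,0,0,11],[0.6,0,0,0,0,0,14],[0.6,0,0,0,0,0,14]]'; python3 f.py;  python3 -m creep '[[0.6,0,0,0,0,0,2],[0.6,0,0,0,0,0,5],[0.6,0,0,0,0,0,8],[0.6,0,0,0,0,0,11],[0.6,0,0,0,0,0,14],[0.6,0,0,0,0,0,14]]'; python3 f.py
```

```text
time_s: 10.42
ee_pos: [0.5883, -0.0562, 0.1498]
tcp_rot: [[-0.399, 0.917, -0.0], [0.917, 0.399, 0.0], [0.0, -0.0, -1.0]]
force: [-0.9, -0.5, -3.6]
finger_gap: 0.343
finger_force: 24.9
z [ 0.5883 -0.0562  0.1498] yaw 23.53 [-0.9 -0.5 -3.6] [-0.03  0.05 -0.  ] gap 0.343
time_s: 11.18
ee_pos: [0.5883, -0.0562, 0.1498]
tcp_rot: [[-0.609, 0.793, -0.0], [0.793, 0.609, 0.0], [0.0, -0.0, -1.0]]
force: [-0.7, 0.0, -3.2]
finger_gap: 0.342
finger_force: 24.9
z [ 0.5883 -0.0562  0.1498] yaw 37.51 [-0.7  0.  -3.2] [-0.03  0.   -0.01] gap 0.342
```

```bash
R='x'; python3 -m creep '[[0.6,0,0,0,0,0,1.5],[0.6,0,0,0,0,0,3],[0.6,0,0,0,0,0,4.5],[0.6,0,0,0,0,0,6],[0.6,0,0,0,0,0,6]]' | grep time; python3 f.py; python3 -m creep '[[0.6,0,0,0,0,0,1],[0.6,0,0,0,0,0,2],[0.6,0,0,0,0,0,3],[0.6,0,0,0,0,0,4],[0.6,0,0,0,0,0,4]]'| grep time; python3 f.py
```

```text
time_s: 11.8
z [ 0.5883 -0.0562  0.1498] yaw 43.52 [ 0.3  0.3 -3.4] [-0.04  0.03 -0.02] gap 0.345
time_s: 12.42
z [ 0.5883 -0.0562  0.1498] yaw 47.51 [-0.3  0.5 -3.8] [-0.04 -0.01 -0.01] gap 0.34
```

```bash
for i in 1; do python3 -m creep '[[0.6,0,0,0,0,0,1.5],[0.6,0,0,0,0,0,3],[0.6,0,0,0,0,0,4],[0.6,0,0,0,0,0,4]]'| grep time; python3 f.py; done; python3 -m creep '[[0.6,0,0,0,0,0,1.5],[0.6,0,0,0,0,0,3],[0.6,0,0,0,0,0,4],[0.6,0,0,0,0,0,4]]'| grep time; python3 f.py;python3 -m creep '[[0.6,0,0,0,0,0,1.5],[0.6,0,0,0,0,0,3],[0.6,0,0,0,0,0,4],[0.6,0,0,0,0,0,4]]'| grep time; python3 f.py
```

```text
time_s: 12.92
z [ 0.5883 -0.0562  0.1498] yaw 51.51 [ 0.4 -1.  -3.4] [ 0.03 -0.    0.03] gap 0.345
time_s: 13.42
z [ 0.5883 -0.0562  0.1498] yaw 55.51 [-0.5 -0.6 -3.9] [-0.08 -0.   -0.04] gap 0.342
time_s: 13.92
z [ 0.5883 -0.0562  0.1498] yaw 59.51 [ 0.6 -0.4 -3.1] [-0.01  0.03 -0.04] gap 0.345
```

```bash
python3 -m creep '[[0.6,0,0,0,0,0,1.5],[0.6,0,0,0,0,0,3],[0.6,0,0,0,0,0,4],[0.6,0,0,0,0,0,4]]'| grep time; python3 f.py; python3 -m creep '[[0.6,0,0,0,0,0,1.5],[0.6,0,0,0,0,0,3],[0.6,0,0,0,0,0,4],[0.6,0,0,0,0,0,4]]'| grep time; python3 f.py
```

```text
time_s: 14.42
z [ 0.5883 -0.0562  0.1498] yaw 63.51 [-0.3 -0.1 -3.6] [-0.   -0.04  0.02] gap 0.344
time_s: 14.92
z [ 0.5883 -0.0562  0.1499] yaw 67.52 [-0.  -0.4 -3.5] [0.04 0.06 0.04] gap 0.34
```

```bash
python3 -m creep '[[0.6,0,0,0,0,0,1.5],[0.6,0,0,0,0,0,3],[0.6,0,0,0,0,0,3]]'| grep time; python3 f.py; python3 -m creep '[[0.6,0,0,0,0,0,1.5],[0.6,0,0,0,0,0,3],[0.6,0,0,0,0,0,3]]'| grep time; python3 f.py
```

```text
time_s: 15.3
z [ 0.5884 -0.0562  0.1499] yaw 70.52 [ 0.6 -0.2 -3. ] [-0.05 -0.16 -0.01] gap 0.338
time_s: 15.68
z [ 0.5884 -0.0562  0.1499] yaw 73.5 [ 0.7 -0.3 -3.1] [-0.05 -0.1  -0.43] gap 0.342
```

```bash
python3 -m creep '[[0.6,0,0,0,0,0,-0.8],[0.6,0,0,0,0,0,-0.8]]'| grep time; python3 f.py; python3 -m creep '[[0.6,0,0,0,0,0,-0.8],[0.6,0,0,0,0,0,-0.8]]'| grep time; python3 f.py
```

```text
time_s: 15.92
z [ 0.5883 -0.0562  0.1499] yaw 72.68 [ 0.5  0.3 -3.2] [ 0.03 -0.14 -0.26] gap 0.346
time_s: 16.18
z [ 0.5883 -0.0562  0.1499] yaw 71.9 [-0.1 -0.  -3.6] [-0.07 -0.15 -0.17] gap 0.343
```

```bash
python3 -m creep '[[0.6,0,0,0,0,0,-1.6],[0.6,0,0,0,0,0,-3.2],[0.6,0,0,0,0,0,-3.2]]'| grep time; python3 f.py; python3 -m creep '[[0.6,0,0,1.5,0,0,0],[0.6,0,0,3,0,0,0],[0.6,0,0,4.5,0,0,0],[0.6,0,0,6,0,0,0],[0.6,0,0,6,0,0,0]]'| grep time; python3 f.py
```

```text
time_s: 16.55
z [ 0.5882 -0.0562  0.1498] yaw 68.68 [ 0.1  0.  -1.8] [-0.02 -0.06 -0.05] gap 0.347
time_s: 17.18
z [ 0.5884 -0.0562  0.1561] yaw 68.7 [-0.9 -0.1 -3.6] [-0.    0.02  0.07] gap 0.339
```

Running free. I'll draw it up the remaining 30 mm.

```bash
python3 -m creep '[[0.6,0,0,3,0,0,0],[0.6,0,0,6,0,0,0],[0.6,0,0,9,0,0,0],[0.6,0,0,12,0,0,0],[0.6,0,0,15,0,0,0],[0.6,0,0,15,0,0,0]]'| grep time; python3 f.py; python3 -m creep '[[0.6,0,0,3,0,0,0],[0.6,0,0,6,0,0,0],[0.6,0,0,9,0,0,0],[0.6,0,0,12,0,0,0],[0.6,0,0,15,0,0,0],[0.6,0,0,15,0,0,0]]'| grep time; python3 f.py
python3 - <<'E'
from h import *
for n in ["scene","side"]:
    o={}
    for i in range(3):
        P,_,_=pts(capture(n))
        for nm,x,y in [("mast",.588,-.056),("ref",.559,.122)]:
            k=(np.hypot(P[:,0]-x,P[:,1]-y)<.022)&(P[:,2]>.19)&(P[:,2]<.26); o.setdefault(nm,[]).append(P[k,2])
    for nm in o: z=np.concatenate(o[nm]); print(n,nm,len(z),np.sort(z)[[-40,-20,-10,-4,-1]].round(4) if len(z)>40 else "")
E
```

```text
time_s: 17.92
z [ 0.5885 -0.0562  0.1713] yaw 68.7 [ 0.2 -0.8 -3.4] [ 0.06 -0.01  0.03] gap 0.342
time_s: 18.68
z [ 0.5885 -0.0562  0.1863] yaw 68.7 [-0.7  0.9 -3.2] [-0.03 -0.   -0.04] gap 0.345
scene mast 1505 [0.2513 0.2536 0.2559 0.2569 0.2585]
scene ref 804 [0.2209 0.2219 0.2224 0.2227 0.2235]
side mast 263 [0.2175 0.2214 0.2295 0.2312 0.2324]
side ref 0
```

```bash
python3 -m creep '[[0.6,0,0,-0.3,0,0,-1],[0.6,0,0,-0.3,0,0,-3],[0.6,0,0,-0.3,0,0,-5],[0.6,0,0,-0.3,0,0,-7],[0.6,0,0,-0.3,0,0,-7]]'| grep time; python3 f.py; python3 -m creep '[[0.6,0,0,0,0,0,-2],[0.6,0,0,0,0,0,-5],[0.6,0,0,0,0,0,-8],[0.6,0,0,0,0,0,-8]]'| grep time; python3 f.py
```

```text
time_s: 19.6
z [ 0.5883 -0.0561  0.1855] yaw 61.67 [ 0.5  0.3 -3. ] [-0.01  0.01 -0.03] gap 0.343
time_s: 20.1
z [ 0.5883 -0.0562  0.1856] yaw 53.68 [ 0.3  1.2 -3.8] [ 0.01 -0.05  0.02] gap 0.342
```

```bash
python3 -m creep '[[0.6,0,0,0.2,0,0,-3],[0.6,0,0,0.2,0,0,-7],[0.6,0,0,0.2,0,0,-11],[0.6,0,0,0.2,0,0,-15],[0.6,0,0,0.2,0,0,-19],[0.6,0,0,0.2,0,0,-22],[0.6,0,0,0.2,0,0,-22]]'| grep time; python3 f.py; python3 -m creep '[[0.6,0,0,0,0,0,-3],[0.6,0,0,0,0,0,-7],[0.6,0,0,0,0,0,-11],[0.6,0,0,0,0,0,-15],[0.6,0,0,0,0,0,-18],[0.6,0,0,0,0,0,-20],[0.6,0,0,0,0,0,-20]]'| grep time; python3 f.py
```

```text
time_s: 20.98
z [ 0.5883 -0.0562  0.1857] yaw 31.75 [-0.4 -0.  -3.1] [-0.05 -0.05  0.04] gap 0.343
time_s: 21.85
z [ 0.5883 -0.0562  0.1858] yaw 11.75 [ 0.5 -0.6 -3.4] [-0.    0.01 -0.  ] gap 0.342
```

```bash
python3 -m creep '[[0.6,0,0,-1,0,0,-1],[0.6,0,0,-2,0,0,-1.5],[0.6,0,0,-3,0,0,-1.5],[0.6,0,0,-4,0,0,-1.5],[0.6,0,0,-5,0,0,-1.5],[0.6,0,0,-5,0,0,-1.5]]'| grep time; python3 f.py; python3 -m creep '[[0.6,0,0,-0.5,0,0,0],[0.6,0,0,-1,0,0,0],[0.6,0,0,-1,0,0,0]]'| grep time; python3 f.py
```

```text
time_s: 22.6
z [ 0.5882 -0.0562  0.1806] yaw 10.2 [-0.1 -0.4 -3.2] [-0.1   0.1   0.02] gap 0.34
time_s: 22.98
z [ 0.5883 -0.0562  0.1797] yaw 10.2 [ 0.3  0.  -3.7] [-0.07 -0.   -0.03] gap 0.341
```

```bash
python3 -m creep '[[0.6,0,0,-0.3,0,0,0],[0.6,0,0,-0.3,0,0,0]]'| grep time; python3 f.py; python3 -m creep '[[0.6,0,0,-0.3,0,0,0],[0.6,0,0,-0.3,0,0,0]]'| grep time; python3 f.py;
```

```text
time_s: 23.22
z [ 0.5883 -0.0562  0.1796] yaw 10.2 [ 0.2  1.5 -3.8] [-0.05  0.01 -0.01] gap 0.344
time_s: 23.48
z [ 0.5884 -0.0563  0.1795] yaw 10.2 [-0.6 -0.5 -0.7] [-0.06  0.21  0.01] gap 0.341
```

```bash
python3 -m creep '[[0.6,0,0,-0.3,0,0,0],[0.6,0,0,-0.3,0,0,0]]'| grep time; python3 f.py
```

```text
time_s: 23.72
z [ 0.5886 -0.0563  0.1794] yaw 10.2 [-1.2  0.2  3. ] [-0.16  0.35  0.04] gap 0.337
```

Seated, with the bench carrying the weight. I'll release gradually and retreat.

```bash
python3 -m creep '[[0.6,0,0,0.3,0,0,0],[0.25,0,0,0.3,0,0,0],[0.1,0,0,0.3,0,0,0],[-0.3,0,0,0.3,0,0,0],[-1,0,0,0.3,0,0,0],[-1,0,0,0.3,0,0,0],[-1,0,0,0.3,0,0,0],[-1,0,0,0.3,0,0,0]]' 5; python3 f.py
```

```text
time_s: 24.72
ee_pos: [0.5883, -0.0561, 0.1791]
tcp_rot: [[-0.177, 0.984, 0.0], [0.984, 0.177, 0.0], [0.0, 0.0, -1.0]]
force: [0.4, -0.0, 0.1]
finger_gap: 0.931
finger_force: 0.0
z [ 0.5883 -0.0561  0.1791] yaw 10.2 [ 0.4 -0.   0.1] [-0.1   0.05 -0.06] gap 0.931
```

```bash
python3 -m creep '[[-1,0,0,15,0,0,0],[-1,0,0,40,0,0,0],[-1,0,0,80,0,0,0],[-1,0,0,120,0,0,0],[-1,0,20,180,0,0,0],[-1,0,38,180,0,0,0],[-1,0,38,180,0,0,0],[-1,0,38,180,0,0,0]]'; python3 m.py w9; python3 v.py .5885 -.0565 .217 .25 0; python3 - <<'E'
from h import *
c=capture("scene"); cv2.imwrite("pics/end.png",cv2.resize(c["pixels"][150:350,200:440],None,fx=3,fy=3))
E
```

```text
time_s: 25.72
ee_pos: [0.5876, -0.0184, 0.3575]
tcp_rot: [[-0.177, 0.984, -0.003], [0.984, 0.177, 0.0], [0.0, -0.003, -1.0]]
force: [0.3, 0.4, -0.1]
finger_gap: 0.997
finger_force: 0.0
25.775 [ 0.5876 -0.0186  0.3573] [ 0.984  0.177 -0.003] [-0.17  0.08  1.43 -0.    1.63 -0.34] [-0.6 -0.2  1.4]
mast 2116 0.2334 [0.2301 0.2306 0.2308 0.2314 0.2321] [(120, 23), (123, 27), (126, 30), (129, 446), (132, 103), (135, 12), (138, 6), (141, 7), (144, 5), (147, 1), (186, 2), (189, 35), (192, 18), (195, 27), (198, 28), (201, 24), (204, 36), (207, 232), (210, 723), (213, 100), (216, 49), (219, 9), (222, 43), (225, 47), (228, 70), (231, 13)]
 top xy [ 0.5896 -0.0584  0.2288] ((0.5896364450454712, -0.05899566784501076), (0.005020912736654282, 0.028415802866220474), 30.570348739624023)
ref 940 0.2237 [0.2213 0.2216 0.222  0.2224 0.2235] [(120, 10), (123, 8), (126, 9), (129, 8), (132, 10), (135, 8), (138, 8), (141, 11), (144, 8), (147, 13), (150, 8), (153, 11), (156, 10), (159, 10), (162, 13), (165, 13), (168, 11), (171, 10), (174, 7), (177, 2), (192, 12), (195, 21), (198, 148), (201, 375), (213, 50), (216, 58), (219, 73), (222, 15)]
 top xy [0.56   0.1185 0.2194] ((0.5598743557929993, 0.11875642836093903), (0.003994426690042019, 0.022454721853137016), 10.229118347167969)
V [0.2223 0.     0.6952] rms 0.0024
V [ 0.2217 -0.    ] rms 0.0024
n 977 dir [ 0.509 -0.861] mean [ 0.5898 -0.0586  0.2265] pct z [0.2177 0.2272 0.2307 0.2311 0.2319 0.2325] t [-0.0139  0.0134] flat med 0.211
[(np.float64(-12.6), np.float64(229.9), 110), (np.float64(-9.8), np.float64(230.4), 84), (np.float64(-7.0), np.float64(228.1), 70), (np.float64(-4.2), np.float64(225.3), 84), (np.float64(-1.4), np.float64(222.8), 96), (np.float64(1.4), np.float64(223.0), 124), (np.float64(4.2), np.float64(225.3), 123), (np.float64(7.0), np.float64(227.6), 109), (np.float64(9.8), np.float64(229.8), 111), (np.float64(12.6), np.float64(230.2), 55)]
26.025 [ 0.5881 -0.0186  0.3584]
```

View pics/end.png

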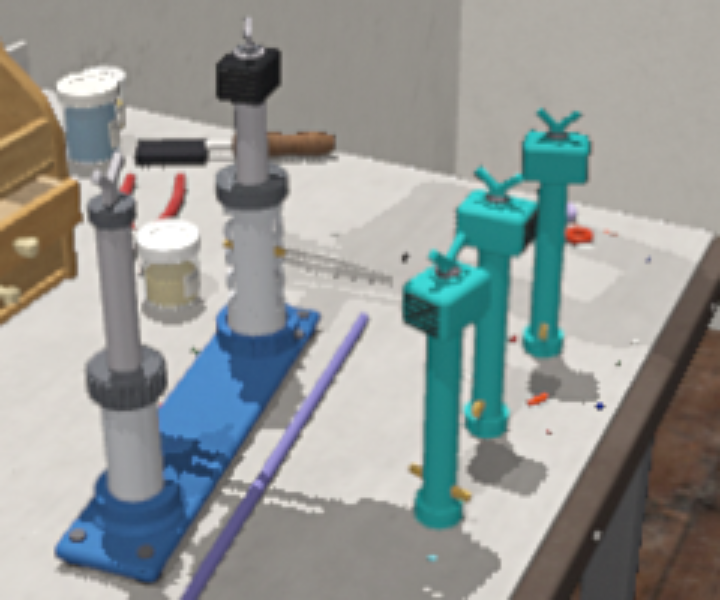

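The final picture shows the grip raised at (250,75) with its brass key in the third notch, and the other items where they were. The fork now measures 8 mm above the reference, inside the 9 mm limit, where one notch lower would be 10 mm off.

```bash
python3 -c "
from workcell import sign_off
print(sign_off())"
```

```text
the job is handed in; nothing more can be done
None
```

The black-grip post now rests by itself in the third notch, 36 mm up. Its fork measures about 8 mm above the other post's fork, the nearest notch to level (one lower would be about 10 mm off), and the job is handed in.

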